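Load the vial carrier and hold it up to the inspection camera

TASK

Put the two blue-capped vials one by one into the two pockets of the white carrier, upright and right down, while it stands in its dock. Then lift the loaded carrier out with the gripper and hold it in the air in front of the inspection camera: its middle at the focus point, 14 cm in front of the lens on the line of sight, one long side square to the line of sight (so lean it back as far as the camera looks down), its length level and its caps upward. Finish while holding it still there, and do not shift the camera, the red-capped vial or anything else on the bench.

Things in the scene. Friction and masses are not known exactly. Their poses are not given: they have to be found in the camera images.
- carrier: white plastic vial carrier: block 40 mm wide (x), 156 long (y), 36 high, about 0.3 kg, ends alike. Origin: centre of underside, z up. Round pockets at y = +52 and -52 mm, 26 mm wide, 28 deep (floor 8 mm above the underside); a seated vial stands 28 mm out. The middle, with black bands on both long sides, is free to grip across the 40 mm; it balances there.
- carrier_mid (a point): middle of the carrier block: on its centre line, 18 mm above its underside
- pocket_a (a point): centre of the floor of the pocket at carrier y = +52 mm, 8 mm above the carrier's underside, 28 mm below the block's top; the centre of a seated vial's underside is here
- pocket_b (a point): centre of the floor of the pocket at carrier y = -52 mm, 8 mm above the carrier's underside, 28 mm below the block's top; the centre of a seated vial's underside is here
- dock: fixed steel loading dock holding the carrier: floor plate 56 x 172 mm, 4 mm thick, lips up to 16 mm above the bench at the ends and four corners only, 2.5 mm play all round, long sides open in the middle. The carrier lifts straight up out of it. Origin: centre of underside, on the bench; x, y like the carrier's.
- vial_blue_1: Blue-capped amber glass vial, a plain upright cylinder 22 mm in diameter and 56 mm tall (upper 16 mm is the cap), about 30 g, standing loose on the bench. Origin: centre of its underside, z up.
- vial_blue_2: Second blue-capped amber glass vial, a plain upright cylinder 22 mm in diameter and 56 mm tall (upper 16 mm is the cap), about 30 g, standing loose on the bench. Origin: centre of its underside, z up.
- vial_red: Red-capped amber glass vial, a plain upright cylinder 22 mm in diameter and 56 mm tall (upper 16 mm is the cap), about 30 g, standing loose on the bench. Origin: centre of its underside, z up. A bystander.
- stand: fixed stand of the inspection camera: dark base 110 x 110 mm, 14 mm thick, a column 30 mm behind its centre, and the camera head at 310 mm above the bench. Origin: centre of its underside; the camera looks to its +y. Its yaw and place vary.
- camera_head: white inspection camera, round grey lens hood (66 mm), looking 8 to 26 degrees below level (varies; stiff, stays put). Origin: on the tilt axis, 310 mm above the bench. y points forward out of the lens, parallel to the line of sight; x is level, sideways; z is up in its picture. The lens axis runs at z = +12 mm; the lens front is at y = 62 mm.
- view (a point): focus point in the empty air on the line of sight, about 140 mm in front of the lens front (camera_head y = 200, z = 12 mm): the middle of the carrier is to be held here
- black_bottle: black reagent bottle, 72 mm across, 150 mm tall; a bystander
- white_bottle: white bottle with blue cap, 64 mm across, 170 mm tall; a bystander
- amber_bottle: amber glass bottle, 60 mm across, 130 mm tall; a bystander
- tape_roll: roll of orange tape lying flat, 90 mm across, 22 mm high; a bystander
- beaker: small glass beaker, about 68 mm across, 85 mm tall; a bystander

How it is judged:
On the way, in this order (a step that is already met when the one before it is completed fails the run):
1. one blue-capped vial sits fully down in a pocket of the docked carrier, let go (((distance between vial_blue_1 and pocket_a below 0.007 m and angle between the z axis of vial_blue_1 and the z axis of carrier, either way round below 0.25 rad and contact force between the fingers and vial_blue_1 below 0.2 N) or (distance between vial_blue_1 and pocket_b below 0.007 m and angle between the z axis of vial_blue_1 and the z axis of carrier, either way round below 0.25 rad and contact force between the fingers and vial_blue_1 below 0.2 N) or (distance between vial_blue_2 and pocket_a below 0.007 m and angle between the z axis of vial_blue_2 and the z axis of carrier, either way round below 0.25 rad and contact force between the fingers and vial_blue_2 below 0.2 N) or (distance between vial_blue_2 and pocket_b below 0.007 m and angle between the z axis of vial_blue_2 and the z axis of carrier, either way round below 0.25 rad and contact force between the fingers and vial_blue_2 below 0.2 N)) and distance between carrier and dock below 0.015 m and contact force between the fingers and carrier below 0.2 N), for 0.2 s.
2. both blue-capped vials sit fully down, one in each pocket, let go, the carrier still in its dock ((((distance between vial_blue_1 and pocket_a below 0.007 m and angle between the z axis of vial_blue_1 and the z axis of carrier, either way round below 0.25 rad and contact force between the fingers and vial_blue_1 below 0.2 N) and (distance between vial_blue_2 and pocket_b below 0.007 m and angle between the z axis of vial_blue_2 and the z axis of carrier, either way round below 0.25 rad and contact force between the fingers and vial_blue_2 below 0.2 N)) or ((distance between vial_blue_1 and pocket_b below 0.007 m and angle between the z axis of vial_blue_1 and the z axis of carrier, either way round below 0.25 rad and contact force between the fingers and vial_blue_1 below 0.2 N) and (distance between vial_blue_2 and pocket_a below 0.007 m and angle between the z axis of vial_blue_2 and the z axis of carrier, either way round below 0.25 rad and contact force between the fingers and vial_blue_2 below 0.2 N))) and distance between carrier and dock below 0.015 m and contact force between the fingers and carrier below 0.2 N), for 0.2 s.
At the end, for the whole second after the job is handed in: The gripper holds the carrier still and clear of everything: middle within 30 mm of the focus point, long side square to the line of sight and length level across the picture within 0.16 rad, caps up, a blue-capped vial fully down in each pocket (underside within 7 mm of the pocket floor's centre) ((((distance between vial_blue_1 and pocket_a below 0.007 m and angle between the z axis of vial_blue_1 and the z axis of carrier, either way round below 0.25 rad and contact force between the fingers and vial_blue_1 below 0.2 N) and (distance between vial_blue_2 and pocket_b below 0.007 m and angle between the z axis of vial_blue_2 and the z axis of carrier, either way round below 0.25 rad and contact force between the fingers and vial_blue_2 below 0.2 N)) or ((distance between vial_blue_1 and pocket_b below 0.007 m and angle between the z axis of vial_blue_1 and the z axis of carrier, either way round below 0.25 rad and contact force between the fingers and vial_blue_1 below 0.2 N) and (distance between vial_blue_2 and pocket_a below 0.007 m and angle between the z axis of vial_blue_2 and the z axis of carrier, either way round below 0.25 rad and contact force between the fingers and vial_blue_2 below 0.2 N))) and distance between carrier_mid and view below 0.03 m and angle between the x axis of carrier and the y axis of camera_head, either way round below 0.16 rad and angle between the y axis of carrier and the x axis of camera_head, either way round below 0.16 rad and angle between carrier's own z axis and vertical below 0.75 rad and height (world z) of carrier_mid above 0.17 m and contact force between the fingers and carrier above 2 N and contact force between carrier and stand below 0.2 N and linear speed of carrier below 0.03 m/s and angular speed of carrier below 0.2 rad/s); the arm keeps its last pose, push and grip.
It fails at once if a bystander is shifted by more than 25 mm (distance of any of vial_red, black_bottle, white_bottle, amber_bottle, tape_roll, beaker from where it was at the start of the episode above 0.025 m).
It fails at once if the camera is knocked out of its setting (focus point shifted by more than 15 mm) (distance of view from where it was at the start of the episode above 0.015 m).
It also fails if it takes over 61 s, if anything falls off the work surface, if the arm or the gripper's body presses on something with over 40 N, if the wrist force passes 120 N, or if a joint passes its speed limit or range.

ROBOT

A 7-joint arm with a two-finger parallel gripper is mounted at the origin on the work surface. World frame = base frame: x ahead of the robot, y to its left, z up, the work surface at z = 0. Lengths are in m, angles in rad, forces in N, time in s.
With the tool pointing down it reaches from about 0.4 to 0.875 m from the base axis. Payload 19.3 kg.
Tool frame: the origin (TCP) lies on the centre line of the jaws, within the pads' length; the fingertips stand 14 mm ahead of it and the grasp point (between the pads) lies 5 mm behind it; z points along the fingers, y is the line along which they close (so a half turn about z gives the same grasp; the last joint's range is limited). The gripper opens to 85 mm and grips with 20 to 120 N. Pads are 22 mm wide; open, the fingers measure 114 mm over their backs; the gripper's body (76 mm by 85 mm) begins 54 mm behind the grasp point. The pads swing forward as they close: fully open they stand 13 mm farther back than shut.
Start: joints at [1.248, 0.521, -0.036, 1.599, 0.021, 1.021, -0.113], TCP at [0.156, -0.605, 0.245] pointing down, gripper open.
Joint ranges: [-2.91, 2.91], [-0.3, 2.13], [-1.5, 1.42], [0.17, 2.43], [-1.26, 4.41], [0.16, 1.93], [-2.52, 2.52]. Speed limits (rad/s): [1.89, 1.89, 2.39, 2.39, 3.01, 3.01, 3.01].

INTERFACE

Orientations are given as [roll, pitch, yaw] about the fixed x, y, z axes, in that order (R = Rz(yaw) Ry(pitch) Rx(roll)).
In Python, from workcell import bot, grab_frame, regions_of gives the robot as it stands. The module is installed in compiled form; this text tells all that it offers.
- The arm moves only by the tool play_rows, never from a script. Its argument "plan" is a list of rows, each a list of 3 entries, a list of its own where there are three numbers: the shift along the tool's x, y, z in units of 2.5 cm (1.0 is 2.5 cm), then the turn, a rotation vector about the tool's x, y, z in units of 0.15 rad (1.0 is 0.15 rad), then the closure, from -1 (fully open) to 1 (shut). In form: [[[tx, ty, tz], [rx, ry, rz], jaw], ...]. A call has 1 to 20 rows; each row shifts and turns the commanded pose from where the row before left it, along the tool's axes as they then stand; what a row does not reach is not made up. A row lasts 1/8 s, in which the tool goes at most 62.5 mm and 10.7 degrees, less where a joint would pass 70% of its speed; a pose out of reach is approached as far as the arm can. A call with a number of a shift or a turn outside -1 to 1 is refused whole. A call with a gripper value outside its range is refused whole. The fingers move at their own pace and stop on an object; "newtons" is the grip in N (left out, the last holds). Time passes only in rows, so rows that do not move let the fingers close. It gives the time, the measured TCP pose, the force, the opening and the grip force at its end, in the units of the state.
- bot.observe(): the state, without advancing time (a new reading comes with each control period).
- grab_frame(name): name is "side" or "top"; returns a dict with "pixels" (480x640x3 uint8, red, green, blue), "depth" (480x640 float32, m along the optical axis (not along the pixel's ray), 0 where there is no reading), "camera_matrix" (3x3 intrinsics, pixels), "distortion" ([k1, k2, p1, p2, k3] as OpenCV has them; the pictures are not rectified), "R" (3x3) and "t" (3): a world point X has camera coordinates R X + t. Camera axes: x right, y down, z forward; pixel columns grow to the right and rows downward; lengths in m; the calibration is good to about 2 mm. A picture is of the moment at which its call begins.
- bot.job_done(): hands the job in; it is judged then, once.
Trained networks look in the newest picture that a camera, given by its name, has taken for a name from the list of things; names that differ only in an ending like _2 or _b are one class to them, and where a whole thing is asked for, a point or a joint stands for the part that bears it (a point fixed in the world has none). Each returns a list of dicts, best first, with "p" (0 to 1); they miss things now and then, are a little off and sometimes report something else, mostly with a low value. They report only what shows in the picture. A call takes as long as a camera call.
- regions_of(thing, camera): "mask" (480x640 bool, what is visible of it) and "box" ([left, top, right, bottom] in pixels, round what is visible of it).
The state is a dict: "clock": time; "qpos": joint angles; "qd": joint speeds; "joint_efforts": joint torques, N m; "position": TCP position; "tool_rot": TCP orientation; "force": force on the tool from outside, world axes, zero at the start; "moment": the same for the moment, N m; "grip_width": finger opening in m; "finger_force": force on a finger pad.
Only numpy, scipy, OpenCV 4.12 (cv2) and the standard library are available. Lean on these libraries where they do the work, as an engineer would, in place of code of your own. Each camera call takes 0.05 s, during which the arm holds its last target. There are 200 camera calls.

## Working session

There is one attempt and no reset: what is moved stays moved. The work goes in short steps, Python scripts to look and compute and a tool call to move; the robot and the scene stay as the last step left them, time stands still between calls to the robot, and variables do not carry over. Pictures are saved under pics/ and viewed, at most 10 in all, crops included, and the job is handed in when it is done.

Besides the shell and the picture viewer there is one more tool, called after "Emit:" in YAML: its name, and indented under it one key for each argument. play_rows: Moves the arm, as the interface text tells. Its arguments: {"type":"object","properties":{"plan":{"type":"array"},"newtons":{"type":"number"}},"required":["plan"]}

```bash
mkdir -p pics; cat > h.py <<'E'
import numpy as np, cv2
from workcell import bot, grab_frame, regions_of
def world(f,mask=None):
    d=f["depth"]; K=f["camera_matrix"]
    v,u=np.nonzero((d>0)&(mask if mask is not None else True))
    p=cv2.undistortPoints(np.c_[u,v].astype(np.float64)[:,None],K,np.array(f["distortion"]))[:,0]
    z=d[v,u]; c=np.c_[p*z[:,None],z]
    return (c-f["t"])@f["R"], u, v
E
python3 - <<'E'
from h import *
import pickle
s=bot.observe(); print({k:np.round(v,3) for k,v in s.items()})
for n in("side","top"):
    f=grab_frame(n); cv2.imwrite(f"pics/{n}0.png",f["pixels"][...,::-1])
    print(n,"campos",np.round(-f["R"].T@f["t"],3), "axis",np.round(f["R"][2],3))
    out={}
    for th in["carrier","dock","vial_blue_1","vial_red","stand","camera_head","black_bottle","white_bottle","amber_bottle","tape_roll","beaker"]:
        for r in regions_of(th,n):
            if r["p"]<.3: continue
            P,u,v=world(f,r["mask"])
            print(th,round(r["p"],2),np.round(r["box"]),r["mask"].sum(),len(P), np.round(np.median(P,0),3) if len(P) else None,np.round(np.percentile(P,[3,97],axis=0),3).tolist() if len(P) else None)
            out.setdefault(th,[]).append(r)
    pickle.dump((f,out),open(n+"0.pkl","wb"))
E
```

```text
{'clock': np.float64(0.0), 'qpos': array([ 1.248,  0.522, -0.036,  1.6  ,  0.021,  1.021, -0.113]), 'qd': array([-0.001, -0.   , -0.   , -0.001, -0.001,  0.   ,  0.001]), 'joint_efforts': array([ 1.0000e-03, -9.2712e+01,  1.9800e+00, -3.6994e+01,  1.8000e-02,
        8.0000e-03, -0.0000e+00]), 'position': array([ 0.156, -0.605,  0.245]), 'tool_rot': array([-3.14 ,  0.   ,  0.253]), 'force': array([-0.291, -0.039,  1.081]), 'moment': array([0.072, 0.023, 0.019]), 'finger_force': np.float64(0.0), 'grip_width': np.float64(0.085)}
side campos [0.495 0.699 0.927] axis [ 0.076 -0.7   -0.71 ]
carrier 0.62 [319. 293. 382. 326.] 1279 1274 [0.49  0.016 0.037] [[0.419, -0.02, 0.005], [0.562, 0.045, 0.042]]
dock 0.89 [314. 307. 387. 334.] 444 443 [0.484 0.028 0.004] [[0.402, 0.004, -0.003], [0.575, 0.055, 0.019]]
vial_blue_1 0.72 [321. 389. 330. 411.] 228 227 [0.525 0.273 0.036] [[0.514, 0.234, -0.002], [0.539, 0.279, 0.057]]
vial_blue_1 0.57 [365. 397. 376. 409.] 158 158 [0.428 0.266 0.048] [[0.42, 0.252, 0.009], [0.437, 0.27, 0.058]]
vial_red 0.73 [286. 374. 293. 395.] 179 179 [0.606 0.24  0.0
[... 2284 characters left out ...]
]]
camera_head 0.48 [282. 253. 314. 313.] 1042 1037 [0.491 0.005 0.039] [[0.419, -0.026, 0.007], [0.561, 0.035, 0.046]]
black_bottle 0.78 [331. 169. 357. 202.] 772 765 [ 0.718 -0.099  0.105] [[0.697, -0.132, 0.016], [0.75, -0.07, 0.153]]
white_bottle 0.55 [382. 182. 414. 217.] 715 711 [ 0.689 -0.233  0.115] [[0.669, -0.265, 0.014], [0.721, -0.21, 0.172]]
white_bottle 0.47 [455. 254. 532. 308.] 2959 2946 [ 0.484 -0.434  0.019] [[0.438, -0.49, 0.007], [0.538, -0.383, 0.348]]
tape_roll 0.97 [268. 169. 303. 207.] 407 407 [0.732 0.04  0.02 ] [[0.693, -0.001, 0.001], [0.777, 0.079, 0.028]]
beaker 0.89 [201. 165. 234. 200.] 681 678 [0.759 0.208 0.036] [[0.719, 0.173, -0.002], [0.779, 0.232, 0.087]]
```

```bash
python3 - <<'E'
from h import *
a=cv2.imread("pics/top0.png"); cv2.imwrite("pics/top1.png",cv2.resize(a[160:325,180:400],None,fx=3.6,fy=3.6,interpolation=2))
a=cv2.imread("pics/side0.png"); cv2.imwrite("pics/side1.png",cv2.resize(a[90:420,220:400],None,fx=1.8,fy=1.8,interpolation=2))
E
```

```text
(no output)
```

View pics/top1.png

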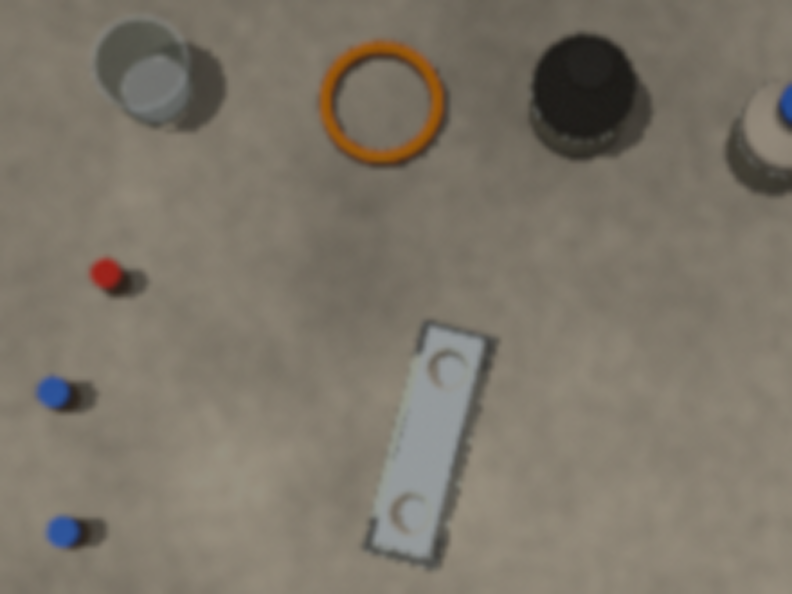

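View pics/side0.png

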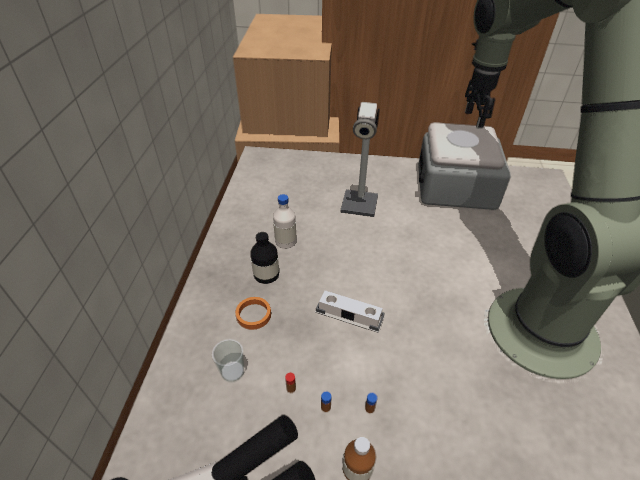

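```bash
cat > m.py <<'E'
from h import *
import pickle
from scipy.optimize import least_squares
fs={n:pickle.load(open(n+"0.pkl","rb")) for n in("side","top")}
def rng(P,lo,hi): return (P[:,2]>lo)&(P[:,2]<hi)
allP={}
for n,(f,o) in fs.items():
    P,u,v=world(f); C=f["pixels"][v,u].astype(int); allP[n]=(P,C)
    # vial caps by colour
    for nm,m in(("blue",(C[:,2]>C[:,0]+40)&(C[:,2]>C[:,1]+25)),("red",(C[:,0]>C[:,1]+60)&(C[:,0]>C[:,2]+60))):
        k=m&(P[:,1]>.15)&(P[:,1]<.33)&rng(P,.05,.066)&(P[:,0]>.38)&(P[:,0]<.65)
        Q=P[k]
        for cx in((.428,.524) if nm=="blue" else(.605,)):
            q=Q[abs(Q[:,0]-cx)<.03]
            if len(q)>5:
                c,r=cv2.minEnclosingCircle(q[:,:2].astype(np.float32)*1000)
                print(n,nm,len(q),np.round(q.mean(0)*1000,1),"circ",np.round(c,1),round(r,1),"z90",np.percentile(q[:,2],90).round(4))
    k=rng(P,.030,.052)&(abs(P[:,0]-.49)<.11)&(abs(P[:,1]-.005)<.07)
    q=P[k]; (c,s,a)=cv2.minAreaRect(q[:,:2].astype(np.float32)*1000)
    print(n,"carrier top",len(q),np.round(c,1),np.round(s,1),round(a,2),"z",np.median(q[:,2]).round(4))
    k=rng(P,.006,.024)&(abs(P[:,0]-.49)<.09)&(abs(P[:,1]+.43)<.08)
    q=P[k]; (c,s,a)=cv2.minAreaRect(q[:,:2].astype(np.float32)*1000)
    print(n,"base",len(q),np.round(c,1),np.round(s,1),round(a,2))
def plane(q):
    for _ in range(5):
        c=q.mean(0); w=np.linalg.svd(q-c)[2][2]; d=abs((q-c)@w); q=q[d<max(.003,1.5*np.median(d))]
    return c,w*np.sign(w[2] if abs(w[2])>.6 else w[1]),len(q)
for n in fs:
    P,C=allP[n]; k=(abs(P[:,0]-.49)<.06)&(P[:,1]>-.56)&(P[:,1]<-.33)&(P[:,2]>.24)&(P[:,2]<.40); q=P[k]; np.save(n+"head.npy",np.c_[q,C[k]])
    print(n,"head",len(q),np.round(np.percentile(q,[1,50,99],axis=0),3).tolist())
P=np.load("tophead.npy")[:,:3]; t=P[P[:,2]>.32]; c,w,k=plane(t); print("top plane",np.round(c,3),np.round(w,3),k)
P=np.load("sidehead.npy")[:,:3]; 
for th in np.arange(8,28,4)*np.pi/180:
    d=np.array([0,np.cos(th),-np.sin(th)]); s=P@d; h=np.histogram(s,bins=np.arange(s.max()-.06,s.max()+.003,.003)); print(round(np.degrees(th)),h[0])
E
python3 m.py
python3 - <<'E'
import cv2
a=cv2.imread("pics/side0.png"); b=cv2.imread("pics/top0.png")
import numpy as np
cv2.imwrite("pics/head.png",np.hstack([cv2.resize(a[95:145,340:390],(400,400)),cv2.resize(b[230:310,470:550],(400,400))]))
E
```

```text
side blue 81 [428.5 260.6  55.1] circ [428.  259.7] 10.8 z90 0.0572
side blue 81 [524.7 269.3  54.8] circ [524.7 269.5] 11.5 z90 0.0567
side red 79 [607.2 234.4  54.6] circ [608.3 234.2] 11.7 z90 0.0565
side carrier top 817 [489.5   9. ] [ 46.8 156.2] 76.32 z 0.0387
side base 728 [ 489.4 -433.6] [132.6 110.4] 85.06
top blue 54 [429.4 255.3  56.3] circ [429.3 255. ] 10.3 z90 0.0602
top blue 53 [525.2 263.8  55.8] circ [525.7 263.5] 10.7 z90 0.0592
top red 49 [608.3 229.   56.2] circ [607.7 229.1] 9.9 z90 0.0606
top carrier top 828 [490.3   5.3] [ 41.1 155.8] 75.47 z 0.0397
top base 1636 [ 490. -430.] [178.8 154.4] 0.37
side head 739 [[0.457, -0.468, 0.279], [0.489, -0.39, 0.327], [0.522, -0.375, 0.347]]
top head 1303 [[0.458, -0.489, 0.292], [0.488, -0.429, 0.337], [0.521, -0.378, 0.352]]
top plane [ 0.49  -0.433  0.341] [0.001 0.215 0.977] 511
8 [ 11  14  11   8  11  21  13  21  29   5   1   0   0   5   5  20  76 117
 143  34]
12 [ 12  16  10   8  15  15  17  21  27   3   0   0   0   6   6  22  38 125
 163  40]
16 [ 12  13   9   8  20  16  18  27  12   2   0   0   5   4  14  19  49 121
 153  35]
20 [ 16  10   9  18  12  15  19  29   4   1   0   3   4   8  20  23  65 105
 123  49]
24 [12  6 21 12 15 16 31  6  1  0  4  4 10 18 20 56 82 92 85 29]
```

View pics/head.png

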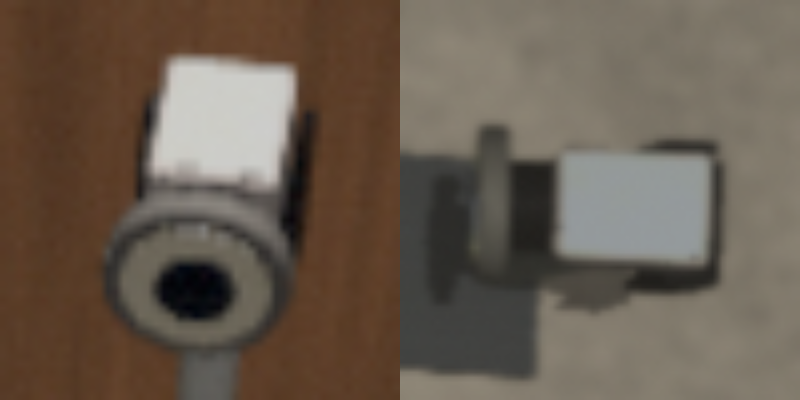

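```bash
cat > m2.py <<'E'
from h import *
import pickle
fs={n:pickle.load(open(n+"0.pkl","rb"))[0] for n in("side","top")}
def proj(f,X): return cv2.projectPoints(np.asarray(X,float),cv2.Rodrigues(f["R"])[0],f["t"],f["camera_matrix"],np.array(f["distortion"]))[0][:,0]
def hullc(p):
    M=cv2.moments(cv2.convexHull(p.astype(np.float32))); return np.array([M["m10"],M["m01"]])/M["m00"],M["m00"]
A=np.linspace(0,2*np.pi,40); ring=np.c_[np.cos(A),np.sin(A)]*.011
def bluec(f,near,red=False,r=14):
    C=f["pixels"].astype(float); u,v=np.round(near).astype(int); S=np.zeros(C.shape[:2]); 
    w=(C[...,0]-np.maximum(C[...,1],C[...,2])) if red else (C[...,2]-np.maximum(C[...,0],C[...,1]))
    w=w[v-r:v+r+1,u-r:u+r+1]; w=np.clip(w-8,0,35)/35   # soft mask
    Y,X=np.mgrid[v-r:v+r+1,u-r:u+r+1]; return np.array([(w*X).sum(),(w*Y).sum()])/w.sum(),w.sum()
from scipy.optimize import least_squares
def vial(fs,x0,z0=0,red=False,mask=None):
    def res(x,f,m): 
        X=np.r_[[np.r_[r+x[:2],x[2]+h] for h in(.040,.056) for r in ring]]
        return hullc(proj(f,X))[0]-m
    ms={n:bluec(f,proj(f,[[*x0,z0+.05]])[0],red) for n,f in fs.items()}
    for n,f in fs.items():
        s=least_squares(lambda p:res([*p,z0],f,ms[n][0]),x0); ar=hullc(proj(f,[np.r_[r+s.x,z0+h] for h in(.04,.056) for r in ring]))[1]
        print(" ",n,np.round(s.x*1000,1),"area",round(ms[n][1]),round(ar))
    s=least_squares(lambda p:np.r_[tuple(res(p,f,ms[n][0]) for n,f in fs.items())],[*x0,z0])
    print("  tri",np.round(s.x*1000,1),np.round(s.fun,2)); return s.x
E
python3 - <<'E'
from m2 import *
for x0,r in(((.4285,.257),0),((.525,.266),0),((.607,.231),1)): vial(fs,x0,0,r)
# head
for n in("top","side"):
    H=np.load(n+"head.npy"); P=H[:,:3]; C=H[:,3:]
    wh=(C.min(1)>135)&(P[:,2]>.3); c,s,a=cv2.minAreaRect(P[wh,:2].astype(np.float32)*1000); print(n,"white",wh.sum(),np.round(c,1),np.round(s,1),a)
    q=P[wh]; cc=q.mean(0); print(" normal",np.linalg.svd(q-cc)[2][2],cc)
P=np.load("sidehead.npy")[:,:3]; th=np.radians(12.4); d=np.array([0,np.cos(th),-np.sin(th)]); s=P@d; q=P[s>s.max()-.012]
for _ in range(6):
    c=q.mean(0); w=np.linalg.svd(q-c)[2][2]; w*=np.sign(w[1]); e=abs((q-c)@w); q=q[e<max(.003,2*e.std())]
print("front n",np.round(w,3),"tilt",np.degrees(np.arcsin(-w[2])).round(1),"yaw",np.degrees(np.arctan2(-w[0],w[1])).round(1),"c",np.round(c,4),len(q),np.round(np.percentile(q,[2,98],axis=0),3).tolist())
f=fs["top"]; P,u,v=world(f); k=(P[:,2]>.036)&(P[:,2]<.047)&(abs(P[:,0]-.49)<.11)&(abs(P[:,1]-.005)<.07)&(f["pixels"][v,u].min(1)>110)
c,s,a=cv2.minAreaRect(P[k,:2].astype(np.float32)*1000); print("carrier",k.sum(),c,s,a,P[k].mean(0))
# pixel fit of carrier top: soft white mask vs projected rectangle, both cams
for n in fs:
    f=fs[n];W=np.clip((f["pixels"].min(2).astype(float)-100)/40,0,1);
    def rect(x,y,a,z=.04):
        R=np.array([[np.cos(a),-np.sin(a)],[np.sin(a),np.cos(a)]]); g=np.array([[.078,.02],[-.078,.02],[-.078,-.02],[.078,-.02]]); return np.c_[g@R.T+[x,y],np.full(4,z)]
    c0=proj(f,[[.49,.0055,.04]])[0].astype(int); best=(-1e9,)
    for x in np.arange(.484,.497,.001):
      for y in np.arange(-.001,.014,.001):
        for a in np.radians(np.arange(-17,-10,.5)):
            m=np.zeros(W.shape,np.uint8); cv2.fillConvexPoly(m,np.round(proj(f,rect(x,y,a))*16).astype(np.int32),255,cv2.LINE_AA,4)
            s=slice(c0[1]-50,c0[1]+50),slice(c0[0]-50,c0[0]+50); sc=-((m[s]/255-W[s])**2).sum()
            if sc>best[0]: best=(sc,x,y,np.degrees(a))
    print(n,"rectfit",best)
E
```

```text
side [428.5 258.7] area 101 117
  top [429.9 256.7] area 64 73
  tri [429.2 257.2  -2.4] [-0.37 -0.14 -0.04  0.34]
  side [524.7 267.1] area 101 116
  top [526.1 265.2] area 63 73
  tri [525.3 265.8  -1.5] [-0.24 -0.27 -0.16  0.38]
  side [606.2 236.8] area 179 110
  top [609.  230.4] area 82 72
  tri [608.5 231.9  -8.3] [-0.53 -0.31 -0.08  0.65]
top white 541 [ 489.8 -439.5] [54.2 40.3] 85.2323989868164
 normal [0.02427591 0.23519854 0.97164414] [ 0.4895564  -0.43928882  0.342755  ]
side white 230 [ 488.4 -436.3] [60.3 44.5] 84.59183502197266
 normal [-0.02151533 -0.20898229 -0.97768272] [ 0.48827816 -0.43423644  0.34027312]
front n [ 0.067  0.974 -0.214] tilt 12.4 yaw -4.0 c [ 0.4921 -0.383   0.3096] 301 [[0.463, -0.391, 0.28], [0.521, -0.376, 0.337]]
carrier 694 (490.58209228515625, 5.5277252197265625) (40.1347770690918, 155.45950317382812) 75.1917495727539 [0.49027535 0.00547641 0.04043424]
side rectfit (np.float64(-8569.081094050365), np.float64(0.491), np.float64(0.006), np.float64(-14.0))
top rectfit (np.float64(-1068.362404123414), np.float64(0.491), np.float64(0.008), np.float64(-14.999999999999998))
```

Emit:
play_rows:
  plan:
    - [[0, 0, 0], [0, 0, 0.85], -1]
    - [[0, 0, 0], [0, 0, 0.85], -1]
    - [[0, 0, 0], [0, 0, 0.85], -1]
    - [[0, 0, 0], [0, 0, 0.85], -1]
    - [[0.22, -0.96, 0], [0, 0, 0], -1]
    - [[0.22, -0.96, 0], [0, 0, 0], -1]
    - [[0.22, -0.96, 0], [0, 0, 0], -1]
    - [[0.22, -0.96, 0], [0, 0, 0], -1]
    - [[0.22, -0.96, 0], [0, 0, 0], -1]
    - [[0.22, -0.96, 0], [0, 0, 0], -1]
    - [[0.22, -0.96, 0], [0, 0, 0], -1]
    - [[0.22, -0.96, 0], [0, 0, 0], -1]
    - [[0.22, -0.96, 0], [0, 0, 0], -1]
    - [[0.22, -0.96, 0], [0, 0, 0], -1]
    - [[0.22, -0.96, 0], [0, 0, 0], -1]
    - [[0.22, -0.96, 0], [0, 0, 0], -1]
    - [[0.22, -0.96, 0], [0, 0, 0], -1]
    - [[0.22, -0.96, 0], [0, 0, 0], -1]
    - [[0.22, -0.96, 0], [0, 0, 0], -1]
    - [[0.22, -0.96, 0], [0, 0, 0], -1]
  newtons: 30

```text
clock: 3.7
position: [0.3395, -0.2554, 0.2455]
tool_rot: [3.141, -0.0, -0.257]
force: [0.3, -0.8, -0.1]
grip_width: 0.0851
finger_force: 0.0
```

Emit:
play_rows:
  plan:
    - [[0.22, -0.975, 0], [0, 0, 0], -1]
    - [[0.22, -0.975, 0], [0, 0, 0], -1]
    - [[0.22, -0.975, 0], [0, 0, 0], -1]
    - [[0.22, -0.975, 0], [0, 0, 0], -1]
    - [[0.22, -0.975, 0], [0, 0, 0], -1]
    - [[0.22, -0.975, 0], [0, 0, 0], -1]
    - [[0.22, -0.975, 0], [0, 0, 0], -1]
    - [[-0.25, -1, 0.35], [0, 0, 0], -1]
    - [[-0.25, -1, 0.35], [0, 0, 0], -1]
    - [[-0.25, -1, 0.35], [0, 0, 0], -1]
    - [[-0.25, -1, 0.35], [0, 0, 0], -1]
    - [[-0.25, -1, 0.35], [0, 0, 0], -1]
    - [[-0.25, -1, 0.35], [0, 0, 0], -1]
    - [[-0.25, -1, 0.35], [0, 0, 0], -1]
    - [[-0.25, -1, 0.35], [0, 0, 0], -1]
    - [[-0.25, -1, 0.35], [0, 0, 0], -1]
    - [[-0.25, -1, 0.35], [0, 0, 0], -1]
    - [[-0.25, -1, 0.35], [0, 0, 0], -1]
    - [[-0.25, -1, 0.35], [0, 0, 0], -1]
    - [[-0.25, -1, 0.35], [0, 0, 0], -1]

```text
clock: 6.2
position: [0.424, 0.2349, 0.1314]
tool_rot: [-3.141, -0.0, -0.257]
force: [0.3, -0.2, 0.4]
grip_width: 0.0854
finger_force: 0.0
```

Emit:
play_rows:
  plan:
    - [[-0.02, -0.93, 0], [0, 0, 0], -1]
    - [[0, 0, 0.85], [0, 0, 0], -1]
    - [[0, 0, 0.85], [0, 0, 0], -1]
    - [[0, 0, 0.85], [0, 0, 0], -1]
    - [[0, 0, 0.85], [0, 0, 0], -1]
    - [[0, 0, 0], [0, 0, 0], 1]
    - [[0, 0, 0], [0, 0, 0], 1]
    - [[0, 0, 0], [0, 0, 0], 1]
    - [[0, 0, 0], [0, 0, 0], 1]
    - [[0, 0, 0], [0, 0, 0], 1]
    - [[0, 0, 0], [0, 0, 0], 1]

```text
clock: 7.58
position: [0.4297, 0.2569, 0.0473]
tool_rot: [-3.141, -0.001, -0.257]
force: [0.1, -0.8, 8.3]
grip_width: 0.0208
finger_force: 29.9
```

Emit:
play_rows:
  plan:
    - [[0, 0, -0.8], [0, 0, 0], 1]
    - [[0, 0, -0.8], [0, 0, 0], 1]
    - [[0, 0, -0.8], [0, 0, 0], 1]
    - [[0.28, 0.91, 0], [0, 0, 0], 1]
    - [[0.28, 0.91, 0], [0, 0, 0], 1]
    - [[0.28, 0.91, 0], [0, 0, 0], 1]
    - [[0.28, 0.91, 0], [0, 0, 0], 1]
    - [[0.28, 0.91, 0], [0, 0, 0], 1]
    - [[0.28, 0.91, 0], [0, 0, 0], 1]
    - [[0.28, 0.91, 0], [0, 0, 0], 1]
    - [[0.28, 0.91, 0], [0, 0, 0], 1]
    - [[0.28, 0.91, 0], [0, 0, 0], 1]
    - [[0.28, 0.91, 0], [0, 0, 0], 1]
    - [[0, 0, 0], [0, 0, 0], 1]

```text
clock: 9.32
position: [0.4392, 0.0173, 0.1069]
tool_rot: [3.141, -0.0, -0.26]
force: [-0.0, 0.1, -0.3]
grip_width: 0.0209
finger_force: 29.6
```

```bash
python3 - <<'E'
from m2 import *
p=bot.observe()["position"]; print(np.round(p,4))
F={}; im=[]
for n in("side","top"):
    f=grab_frame(n); F[n]=f; 
    u,v=proj(f,[[p[0],p[1],.05]])[0].astype(int); c=np.ascontiguousarray(f["pixels"][v-30:v+30,u-30:u+30,::-1]); c=cv2.resize(c,(400,400),interpolation=2)
    z=p[2]-.0473
    def draw(X,col): cv2.polylines(c,[np.round(((proj(f,X)-[u-30,v-30]+.5)*400/60)*8).astype(np.int32)],True,col,1,16,3)
    for h in(0,.056): draw([np.r_[r+p[:2],z+h] for r in ring],(0,0,255))
    for q in((.4402,.0192),(.5408,-.0072)): draw([np.r_[r*13/11+q,.04] for r in ring],(0,255,0))
    im.append(c)
cv2.imwrite("pics/over1.png",np.hstack(im))
E
```

```text
[0.4392 0.0173 0.1069]
```

View pics/over1.png

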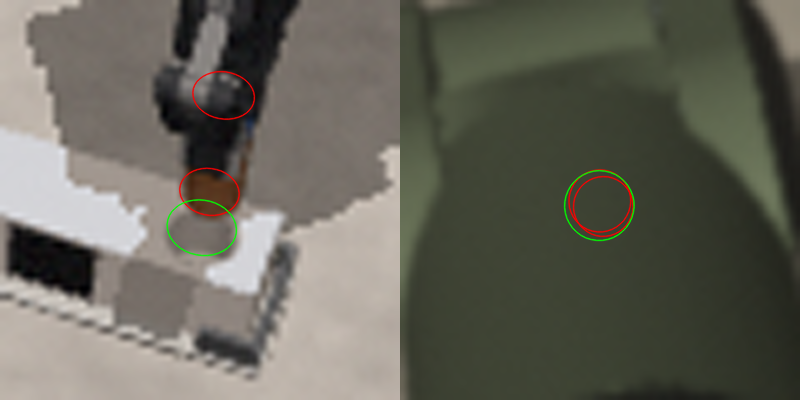

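Emit:
play_rows:
  plan:
    - [[0.05, -0.09, 0.2], [0, 0, 0], 1]
    - [[0, 0, 0.4], [0, 0, 0], 1]
    - [[0, 0, 0.4], [0, 0, 0], 1]
    - [[0, 0, 0.3], [0, 0, 0], 1]
    - [[0, 0, 0], [0, 0, 0], 1]

```text
clock: 10.05
position: [0.4405, 0.0207, 0.0734]
tool_rot: [3.141, 0.001, -0.257]
force: [0.0, -0.2, -0.2]
grip_width: 0.021
finger_force: 29.6
```

Emit:
play_rows:
  plan:
    - [[0, 0, 0.25], [0, 0, 0], 1]
    - [[0, 0, 0.2], [0, 0, 0], 1]
    - [[0, 0, 0], [0, 0, 0], 1]

```text
clock: 10.42
position: [0.4407, 0.0206, 0.0625]
tool_rot: [3.141, 0.001, -0.257]
force: [0.7, 0.2, -0.3]
grip_width: 0.0208
finger_force: 29.6
```

Emit:
play_rows:
  plan:
    - [[0, 0, 0.08], [0, 0, 0], 1]
    - [[0, 0, 0], [0, 0, 0], -1]
    - [[0, 0, 0], [0, 0, 0], -1]
    - [[0, 0, 0], [0, 0, 0], -1]
    - [[0, 0, 0], [0, 0, 0], -1]
    - [[0, 0, -0.9], [0, 0, 0], -1]
    - [[0, 0, -0.9], [0, 0, 0], -1]
    - [[0, 0, -0.9], [0, 0, 0], -1]
    - [[0.07, -0.94, 0], [0, 0, 0], -1]
    - [[0.07, -0.94, 0], [0, 0, 0], -1]
    - [[0.07, -0.94, 0], [0, 0, 0], -1]
    - [[0.07, -0.94, 0], [0, 0, 0], -1]
    - [[0.07, -0.94, 0], [0, 0, 0], -1]
    - [[0.07, -0.94, 0], [0, 0, 0], -1]
    - [[0.07, -0.94, 0], [0, 0, 0], -1]
    - [[0.07, -0.94, 0], [0, 0, 0], -1]
    - [[0.07, -0.94, 0], [0, 0, 0], -1]
    - [[0.07, -0.94, 0], [0, 0, 0], -1]
    - [[0.07, -0.94, 0], [0, 0, 0], -1]
    - [[0, 0, 0], [0, 0, 0], -1]

```text
clock: 12.92
position: [0.5253, 0.268, 0.128]
tool_rot: [-3.141, 0.0, -0.255]
force: [-0.0, -0.5, -0.1]
grip_width: 0.0857
finger_force: 0.0
```

```bash
cat > look.py <<'E'
from m2 import *
import sys
def look(name,slots=(),center=(.4905,.006),r=45,cams=("side","top")):
    im=[];F={}
    for n in cams:
        f=grab_frame(n);F[n]=f; u,v=proj(f,[[*center,.05]])[0].astype(int); c=np.ascontiguousarray(f["pixels"][v-r:v+r,u-r:u+r,::-1]); c=cv2.resize(c,(400,400),interpolation=2)
        for X,col in slots: cv2.polylines(c,[np.round(((proj(f,X)-[u-r,v-r]+.5)*200/r)*8).astype(np.int32)],True,col,1,16,3)
        im.append(c)
    cv2.imwrite(f"pics/{name}.png",np.hstack(im)); return F
def circ(x,y,z,rad=.011): return [np.r_[q*rad/.011+[x,y],z] for q in ring]
E
python3 - <<'E'
from look import *
F=look("seat1",[(circ(.4407,.0206,.068),(0,0,255)),(circ(.5408,-.0072,.04,.013),(0,255,0))])
print(np.round(bot.observe()["position"],4))
print("seated z above bench (12 expected):"); vial(F,(.4407,.0206),.012)
E
```

```text
[0.5251 0.2657 0.1281]
seated z above bench (12 expected):
  side [436.6  27.3] area 34 86
  top [442.   19.5] area 55 65
  tri [439.   20.6   4.1] [-1.18 -0.27 -0.39  1.34]
```

View pics/seat1.png

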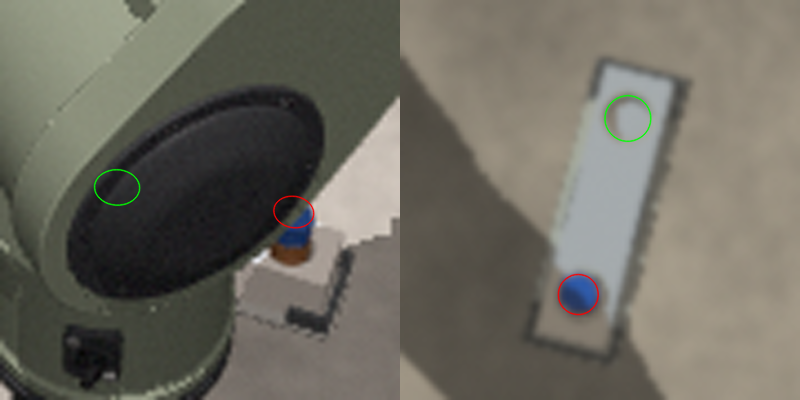

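Emit:
play_rows:
  plan:
    - [[0, 0, 0.81], [0, 0, 0], -1]
    - [[0, 0, 0.81], [0, 0, 0], -1]
    - [[0, 0, 0.81], [0, 0, 0], -1]
    - [[0, 0, 0.81], [0, 0, 0], -1]
    - [[0, 0, 0], [0, 0, 0], 1]
    - [[0, 0, 0], [0, 0, 0], 1]
    - [[0, 0, 0], [0, 0, 0], 1]
    - [[0, 0, 0], [0, 0, 0], 1]
    - [[0, 0, 0], [0, 0, 0], 1]
    - [[0, 0, 0], [0, 0, 0], 1]

```text
clock: 14.28
position: [0.5256, 0.266, 0.0481]
tool_rot: [-3.141, -0.001, -0.257]
force: [-0.7, -0.9, 6.0]
grip_width: 0.0207
finger_force: 29.1
```

Emit:
play_rows:
  plan:
    - [[0, 0, -0.8], [0, 0, 0], 1]
    - [[0, 0, -0.8], [0, 0, 0], 1]
    - [[0, 0, -0.8], [0, 0, 0], 1]
    - [[0.306, 0.943, 0], [0, 0, 0], 1]
    - [[0.306, 0.943, 0], [0, 0, 0], 1]
    - [[0.306, 0.943, 0], [0, 0, 0], 1]
    - [[0.306, 0.943, 0], [0, 0, 0], 1]
    - [[0.306, 0.943, 0], [0, 0, 0], 1]
    - [[0.306, 0.943, 0], [0, 0, 0], 1]
    - [[0.306, 0.943, 0], [0, 0, 0], 1]
    - [[0.306, 0.943, 0], [0, 0, 0], 1]
    - [[0.306, 0.943, 0], [0, 0, 0], 1]
    - [[0.306, 0.943, 0], [0, 0, 0], 1]
    - [[0.306, 0.943, 0], [0, 0, 0], 1]
    - [[0, 0, 0], [0, 0, 0], 1]
    - [[0, 0, 0], [0, 0, 0], 1]

```text
clock: 16.27
position: [0.5409, -0.0059, 0.1082]
tool_rot: [-3.141, -0.001, -0.257]
force: [-0.2, 0.2, 0.1]
grip_width: 0.0211
finger_force: 29.5
```

```bash
python3 - <<'E'
from look import *
p=bot.observe()["position"]; print(np.round(p,4))
z=p[2]-.0478
look("over2",[(circ(p[0],p[1],z),(0,0,255)),(circ(.5412,-.0063,.04,.013),(0,255,0)),(circ(.4407,.0206,.068),(255,0,255))],cams=("side",))
E
```

```text
[ 0.5409 -0.0059  0.1082]
```

View pics/over2.png

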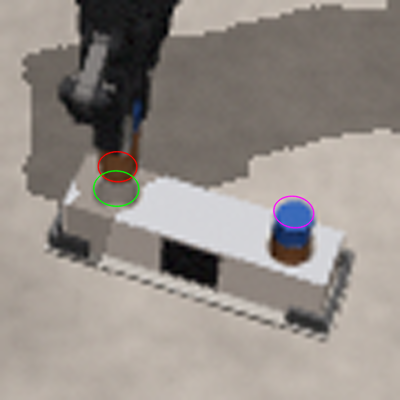

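Emit:
play_rows:
  plan:
    - [[0, 0, 0.4], [0, 0, 0], 1]
    - [[0, 0, 0.4], [0, 0, 0], 1]
    - [[0, 0, 0.4], [0, 0, 0], 1]
    - [[0, 0, 0.2], [0, 0, 0], 1]
    - [[0, 0, 0], [0, 0, 0], 1]

```text
clock: 16.95
position: [0.5404, -0.0064, 0.0718]
tool_rot: [3.141, 0.001, -0.257]
force: [0.4, -0.1, -0.1]
grip_width: 0.0208
finger_force: 29.5
```

Emit:
play_rows:
  plan:
    - [[0, 0, 0.25], [0, 0, 0], 1]
    - [[0, 0, 0.2], [0, 0, 0], 1]
    - [[0, 0, 0.03], [0, 0, 0], 1]
    - [[0, 0, 0], [0, 0, 0], -1]
    - [[0, 0, 0], [0, 0, 0], -1]
    - [[0, 0, 0], [0, 0, 0], -1]
    - [[0, 0, 0], [0, 0, 0], -1]
    - [[0, 0, -0.9], [0, 0, 0], -1]
    - [[0, 0, -0.9], [0, 0, 0], -1]
    - [[0, 0, -0.9], [0, 0, 0], -1]
    - [[0, 0, -0.9], [0, 0, 0], -1]
    - [[0, 0, 0], [0, 0, 0], -1]

```text
clock: 18.45
position: [0.5414, -0.0064, 0.1517]
tool_rot: [-3.141, -0.002, -0.257]
force: [0.6, -0.8, -0.4]
grip_width: 0.0853
finger_force: 0.0
```

```bash
python3 - <<'E'
from look import *
p=bot.observe()["position"]; print(np.round(p,4))
F=look("seat2",[(circ(.5404,-.0064,.068),(0,0,255)),(circ(.4407,.0206,.068),(0,0,255))])
vial(F,(.5404,-.0064),.012); vial(F,(.4407,.0206),.012)
E
```

```text
[ 0.5414 -0.0064  0.1517]
  side [539.2  -4.9] area 68 81m2.py:12: RuntimeWarning: invalid value encountered in divide
  Y,X=np.mgrid[v-r:v+r+1,u-r:u+r+1]; return np.array([(w*X).sum(),(w*Y).sum()])/w.sum(),w.sum()
Traceback (most recent call last):
  File "m2.py", line 20, in vial
    s=least_squares(lambda p:res([*p,z0],f,ms[n][0]),x0); ar=hullc(proj(f,[np.r_[r+s.x,z0+h] for h in(.04,.056) for r in ring]))[1]
ValueError: Residuals are not finite in the initial point.
```

View pics/seat2.png

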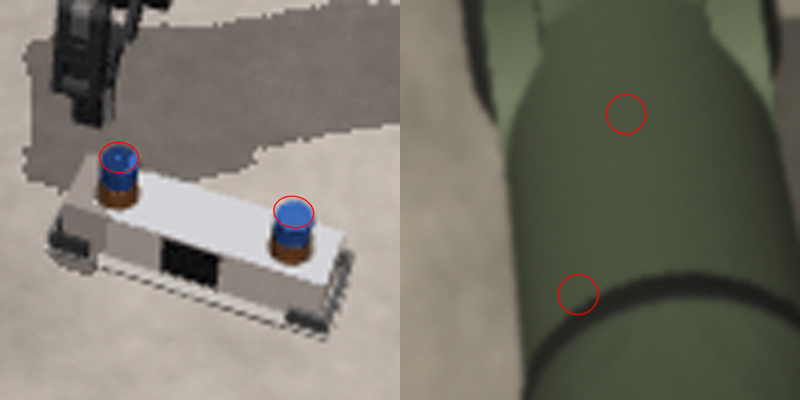

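Emit:
play_rows:
  plan:
    - [[-0.7, 0, 0], [0, 0, 0], -1]
    - [[-0.7, 0, 0], [0, 0, 0], -1]
    - [[-0.7, 0, 0], [0, 0, 0], -1]
    - [[0, 0, 0.85], [0, 0, 0], -1]
    - [[0, 0, 0.85], [0, 0, 0], -1]
    - [[0, 0, 0.85], [0, 0, 0], -1]
    - [[0, 0, 0.85], [0, 0, 0], -1]
    - [[0, 0, 0.85], [0, 0, 0], -1]
    - [[0, 0, 0.85], [0, 0, 0], -1]
    - [[0, 0, 0], [0, 0, 0], -1]

```text
clock: 19.8
position: [0.4885, 0.0069, 0.0212]
tool_rot: [3.14, 0.003, -0.257]
force: [0.1, 0.0, 0.2]
grip_width: 0.0856
finger_force: 0.0
```

Emit:
play_rows:
  plan:
    - [[0.08, -0.02, -0.12], [0, 0, 0], -1]
    - [[0, 0, 0], [0, 0, 0], 1]
    - [[0, 0, 0], [0, 0, 0], 1]
    - [[0, 0, 0], [0, 0, 0], 1]
    - [[0, 0, 0], [0, 0, 0], 1]
    - [[0, 0, 0], [0, 0, 0], 1]
  newtons: 70

```text
clock: 20.55
position: [0.4921, 0.0069, 0.0264]
tool_rot: [-3.141, -0.001, -0.257]
force: [-2.9, -0.6, 12.7]
grip_width: 0.0391
finger_force: 70.3
```

Emit:
play_rows:
  plan:
    - [[0, 0, -0.3], [0, 0, 0], 1]
    - [[0, 0, -0.6], [0, 0, 0], 1]
    - [[0, 0, -0.85], [0, 0, 0], 1]
    - [[0, 0, -0.85], [0, 0, 0], 1]
    - [[0, 0, -0.85], [0, 0, 0], 1]
    - [[0, 0, -0.85], [0, 0, 0], 1]
    - [[0, 0, -0.85], [0, 0, 0], 1]
    - [[0, 0, -0.85], [0, 0, 0], 1]
    - [[0, 0, -0.85], [0, 0, 0], 1]
    - [[0, 0, -0.85], [0, 0, 0], 1]
    - [[0, 0, -0.85], [0, 0, 0], 1]
    - [[0, 0, -0.85], [0, 0, 0], 1]
    - [[0, 0, -0.8], [0, 0, 0], 1]
    - [[0, 0, 0], [0, 0, -0.4], 1]
    - [[0, 0, 0], [0, 0, -0.4], 1]
    - [[0, 0, 0], [0, 0, -0.35], 1]
    - [[0, 0, 0], [-0.5, 0, 0], 1]
    - [[0, 0, 0], [-0.5, 0, 0], 1]
    - [[0, 0, 0], [-0.44, 0, 0], 1]
    - [[0, 0, 0], [0, 0, 0], 1]

```text
clock: 23.05
position: [0.4916, 0.0079, 0.2813]
tool_rot: [2.926, 0.0, -0.083]
force: [0.6, -0.6, -3.1]
grip_width: 0.0392
finger_force: 71.4
```

Emit:
play_rows:
  plan:
    - [[0.05, 0.35, 0.075], [0, 0, 0], 1]
    - [[0.1, 0.7, 0.15], [0, 0, 0], 1]
    - [[0.1, 0.7, 0.15], [0, 0, 0], 1]
    - [[0.1, 0.7, 0.15], [0, 0, 0], 1]
    - [[0.1, 0.7, 0.15], [0, 0, 0], 1]
    - [[0.1, 0.7, 0.15], [0, 0, 0], 1]
    - [[0.1, 0.7, 0.15], [0, 0, 0], 1]
    - [[0.1, 0.7, 0.15], [0, 0, 0], 1]
    - [[0.1, 0.7, 0.15], [0, 0, 0], 1]
    - [[0.1, 0.7, 0.15], [0, 0, 0], 1]
    - [[0.1, 0.7, 0.15], [0, 0, 0], 1]
    - [[0.1, 0.7, 0.15], [0, 0, 0], 1]
    - [[0.1, 0.7, 0.15], [0, 0, 0], 1]
    - [[0.1, 0.7, 0.15], [0, 0, 0], 1]
    - [[0.03, 0.39, 0.075], [0, 0, 0], 1]
    - [[0, 0, 0], [0, 0, 0], 1]
    - [[0, 0, 0], [0, 0, 0], 1]
    - [[0, 0, 0], [0, 0, 0], 1]

```text
clock: 25.3
position: [0.5052, -0.246, 0.2823]
tool_rot: [2.926, -0.0, -0.084]
force: [0.3, 0.4, -2.0]
grip_width: 0.0392
finger_force: 71.4
```

```bash
python3 - <<'E'
from m2 import *
s=bot.observe(); p=s["position"]; print(np.round(p,4),np.round(s["tool_rot"],3))
f=grab_frame("side"); g=grab_frame("top")
im=[]
d=np.array([.083,.973,-.2145]); d/=np.linalg.norm(d); lx=np.array([.9966,-.083,0]); cz=np.cross(lx,d); F0=np.array([.5035,-.2465,.2785])
P=[F0+a*lx*.078+b*d*.02+c*cz*.018 for a,b,c in((1,1,1),(-1,1,1),(-1,1,-1),(1,1,-1),(1,1,1),(1,-1,1),(-1,-1,1),(-1,1,1))]
for q,r in((f,60),(g,60)):
    u,v=proj(q,[F0])[0].astype(int); c=cv2.resize(np.ascontiguousarray(q["pixels"][v-r:v+r,u-r:u+r,::-1]),(400,400),interpolation=2)
    cv2.polylines(c,[np.round(((proj(q,P)-[u-r,v-r]+.5)*200/r)*8).astype(np.int32)],False,(0,255,0),1,16,3); im.append(c)
cv2.imwrite("pics/fin.png",np.hstack(im))
# white carrier face points, side cam
W,u,v=world(f); C=f["pixels"][v,u].astype(int); L=(W-F0)@np.c_[lx,d,cz]
k=(np.abs(L[:,0])<.1)&(np.abs(L[:,1])<.04)&(np.abs(L[:,2])<.035)&(C.min(1)>110)
print("white local pct",k.sum(),np.round(np.percentile(L[k],[1,50,99],axis=0),4).tolist())
q=L[k&(L[:,1]>.012)]; c0=q.mean(0); print("face normal(local)",np.linalg.svd(q-c0)[2][2].round(3),c0.round(4),"long",np.linalg.svd(q-c0)[2][0].round(3))
b=(C[:,2]>C[:,0]+40)&(np.abs(L).max(1)<.1)
for sg in(-1,1): print("cap",np.round(np.median(L[b&(L[:,0]*sg>0)],0),4))
E
```

```text
[ 0.5052 -0.246   0.2823] [ 2.926 -0.    -0.084]
white local pct 425 [[-0.0787, -0.0199, -0.0195], [-0.0187, 0.0059, 0.0165], [0.0761, 0.0219, 0.0202]]
face normal(local) [-0.003  0.997  0.079] [-0.0058  0.0179  0.0138] long [-0.999  0.001 -0.044]
cap [-0.0532  0.0078  0.0436]
cap [0.0502 0.0065 0.0429]
```

View pics/fin.png

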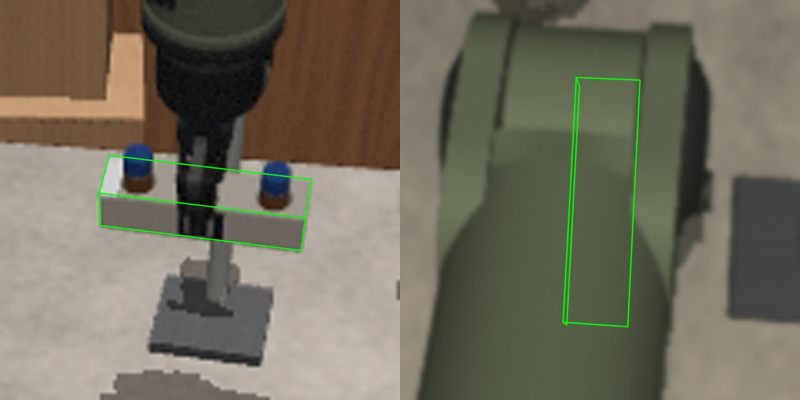

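The side view shows the carrier filling the predicted outline (corners near (105,160) and (305,245)), with both caps upright at (138,160) and (275,180). The remaining offsets are a few millimetres.

```bash
python3 -c "
from workcell import bot
print(bot.job_done())"
```

```text
the job is handed in; nothing more can be done
None
```

I handed the job in at about 25 s with both blue-capped vials seated in the carrier and the carrier held still at the focus point, within a few millimetres by my side-view measurement; the hand-in returned no verdict.

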